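# Roll a shaft blank into the V-rest and butt it against the end stop

## Robot

A 7-joint arm with a two-finger parallel gripper is mounted at the origin on a cart in front of the work surface, level with it; the furniture and walls round the work are solid. World frame = base frame: x ahead of the robot, y to its left, z up, the work surface at z = 0. Lengths are in mm, angles in degrees, forces in N, time in s.
With the tool pointing down it reaches from about 425 to 950 mm from the base axis. Payload 4.7 kg.
Tool frame: the origin (TCP) lies on the mounting face of the last link; the fingertips stand 173 mm ahead of it and the grasp point (between the pads) lies 155 mm ahead of it (grip_depth is the distance from the TCP to the grasp point, in mm); z points along the fingers, y is the direction in which the jaws open and shut (so a half turn about z gives the same grasp; the last joint's range is limited). The gripper opens to 85 mm and grips with 20 to 120 N. Pads are 22 mm wide; open, the fingers measure 114 mm over their backs; the gripper's body (76 mm by 85 mm) begins 54 mm behind the grasp point. The pads swing forward as they close: fully open they stand 13 mm farther back than shut.
Start: joints at [63.661, 26.849, -2.785, 87.806, 1.381, 65.374, -4.715], TCP at [281.913, -613.315, 404.735] pointing down, gripper open.
Joint ranges: [-148.3, 148.3], [-19.14, 114.17], [-79.39, 73.82], [5.75, 140.21], [-59.74, 239.74], [12.07, 113.84], [-152.46, 152.46]. Speed limits (degrees/s): [147.25, 147.25, 180, 180, 180, 180, 180].

## Interface

Orientations are given as [roll, pitch, yaw] about the fixed x, y, z axes, in that order (R = Rz(yaw) Ry(pitch) Rx(roll)).
In Python, from workcell import get_state, get_image, calibration, hand_in, grip_depth gives the robot as it stands. The module is installed in compiled form; this text tells all that it offers.
- The arm moves only by the tool carry_out, never from a script. Its argument "targets" is text: rows parted by semicolons, each of 6 numbers parted by spaces: the shift along the tool's x, y, z in m, then the turn, a rotation vector about the tool's x, y, z in degrees. A call has exactly 10 rows; each row shifts and turns the pose as measured when the row begins, along the tool's axes as they then stand; what a row does not reach is not made up. A row lasts 1/8 s, in which the tool goes at most 62.5 mm and 10.7 degrees, less where a joint would pass 70% of its speed; a pose out of reach is approached as far as the arm can. A call is refused whole if a number of a shift passes 0.0625 or a number of a turn 10.7, either way. A call with a gripper value outside its range is refused whole. "gripper" is the gripper command: -1 is fully open, 1 is shut, values between are in proportion, set as the call begins (left out, the last holds). The fingers move at their own pace and stop on an object; the grip force is fixed at half the most. Time passes only in rows, so rows that do not move let the fingers close, or fill a call up. It gives the time, the measured TCP pose, the force and the opening at its end, in the units of the state.
- get_state(): the state, without advancing time (a new reading comes with each control period).
- get_image(name): name is "scene" or "top" or "wrist"; returns (picture, depth): 420x560x3 uint8, blue, green, red; 420x560 float32, mm along the optical axis (not along the pixel's ray), 0 where there is no reading.
- calibration(name): a dict with "fx", "fy", "cx", "cy" (pixels), "D" ([k1, k2, p1, p2, k3] as OpenCV has them; the pictures are not rectified), "R" (3x3) and "t" (3): a world point X has camera coordinates R X + t. Camera axes: x right, y down, z forward; pixel columns grow to the right and rows downward; lengths in mm; the calibration is good to about 2 mm. A picture is of the moment at which its call begins: read the wrist's pose just before it. calibration takes no time and is no camera call; for the wrist camera it gives the pose at the moment of the call.
- hand_in(): hands the job in, once; it reports no verdict.
The state is a dict: "time": time; "joint_pos": joint angles; "joint_vel": joint speeds; "tau": joint torques, N m; "ee_pos": TCP position; "orientation": TCP orientation; "force": force on the tool from outside, world axes, zero at the start; "wrist_torque": the same for the moment, N m; "gripper_width": opening from 0.0 (shut) to 1.0 (fully open).
Only numpy, scipy, OpenCV 4.12 (cv2) and the standard library are available. Lean on these libraries where they do the work, as an engineer would, in place of code of your own. Each camera call takes 0.05 s, during which the arm holds its last target. There are 200 camera calls.

## Task

Roll the loose aluminium shaft blank along the bench, pushing its side with the fingertips, up the ramp of the steel V-rest until it drops into the V-groove; then push its free end so that it slides along the groove until the other end butts against the blue end stop. Only push it - never grip it or pick it up - and leave the crucible, rubber stopper, brass nozzle and cup where they stand.

Things in the scene. Friction and masses are not known exactly. Their poses are not given: they have to be found in the camera images.
- shaft_blank: Plain round aluminium bar, smooth and oiled, 36 mm diameter, 120 mm long, about 0.33 kg, a thin dark line round each end; loose on its side on the bench, on the ramp side of the V-rest, roughly parallel to the groove, free to roll. Origin at its centre (18 mm above the bench at first); x axis along the bar (ends at +-60 mm), y and z turn as it rolls. Seated, its axis is 24 mm above the bench.
- v_block: V-rest, bright steel, fixed, 190 mm long (y -105 to +85). Origin on the bench under the groove's bottom line; groove along y; x across it, away from the ramp: the bar rolls in along +x. Profile: ramp from the bench at x -90 mm up to a crest 10 mm high at x -13, groove bottom at x 0, far flank up to 18 mm at x +26, then a lip 30 mm high from x +26 to +40 that stops the bar.
- groove_point (a point): On the bottom line of the V-groove, 3 mm straight above the V-rest's origin; both flanks rise from it at 30 degrees to the bench. Axes as the V-rest's. The groove's -y end is open.
- stop_face (a point): Point on the inner face of the blue end stop, above the groove's bottom line, 24 mm above the bench (the height of the seated bar's axis). It lies 70 mm along +y from groove_point. The stop is a fixed plate 46 mm high, 12 mm thick, square to the groove, from x -17 to +29 mm of the V-rest. With the bar's end on it the bar's centre is 60 mm short of this point.
- crucible: Small white tapered crucible, 50 mm wide, 42 mm high, loose and standing upright; origin at the centre of its underside. Leave it alone.
- stopper: Black rubber stopper, 29 mm wide, 28 mm high, loose and standing upright; origin at the centre of its underside. Leave it alone.
- nozzle: Brass nozzle, 18 mm wide, 40 mm high, loose and standing upright; origin at the centre of its underside. Leave it alone.
- empty_cup: Empty pale cup, 60 mm wide, 101 mm high, loose and standing upright; origin at the centre of its underside. Leave it alone.

How it is judged (in metres and radians):
On the way:
1. the shaft blank lies in the V-groove (x of shaft_blank in the frame of v_block between -0.003 and 0.003 m and z of shaft_blank in the frame of v_block between 0.021 and 0.027 m and angle between the x axis of shaft_blank and the y axis of v_block, either way round below 0.06 rad), for 0.2 s.
At the end, for the whole second after the job is handed in: The shaft blank lies at rest in the groove (axis within 3 mm of the groove's centre line across and in height, parallel within 0.06 rad), its end within 4 mm of the end stop (all of step 1 and y of shaft_blank in the frame of v_block between 0.006 and 0.013 m and linear speed of shaft_blank below 0.01 m/s); the robot touches nothing.
It fails at once if the shaft blank is lifted off the bench (axis over 26 mm up before the ramp, over 40 mm anywhere) ((x of shaft_blank in the frame of v_block below -0.11 m and height (world z) of shaft_blank above 0.026 m) or height (world z) of shaft_blank above 0.04 m).
It fails at once if the shaft blank is tipped up by more than 0.25 rad (angle between shaft_blank's own x axis and vertical below 1.32 rad or angle between shaft_blank's own x axis and vertical above 1.82 rad).
It fails at once if the shaft blank is gripped or pressed with more than 45 N (contact force between the fingers and shaft_blank above 45 N).
It fails at once if the crucible, stopper, nozzle or cup is moved by more than 15 mm (distance of any of crucible, stopper, nozzle, empty_cup from where it was at the start of the episode above 0.015 m).
It also fails if it takes over 51 s, if anything falls off the work surface, if the arm or the gripper's body presses on something with over 40 N, if the wrist force passes 120 N, or if a joint passes its speed limit or range.

## Working session

There is one attempt and no reset: what is moved stays moved. The work goes in short steps, Python scripts to look and compute and a tool call to move; the robot and the scene stay as the last step left them, time stands still between calls to the robot, and variables do not carry over. Pictures are saved under pics/ and viewed, about 8 in all and at most 12, crops included, and the job is handed in when it is done.

Besides the shell and the picture viewer there is one more tool, called after "Request:" as a command line: name --argument value ..., lists and objects as JSON in quotes. carry_out: Moves the arm, as the interface text tells. Its arguments: {"type":"object","properties":{"targets":{"type":"string"},"gripper":{"type":"number"}},"required":["targets"]}

```bash
mkdir -p pics
python3 - <<'E'
from workcell import *
import cv2,numpy as np
s=get_state();print({k:np.round(v,2).tolist() if not isinstance(v,float) else v for k,v in s.items()},grip_depth)
for n in("top","scene"):
    p,d=get_image(n);cv2.imwrite(f"pics/{n}0.png",p);np.savez(f"{n}0.npz",p=p,d=d)
    c=calibration(n);print(n,{k:np.round(v,3).tolist() for k,v in c.items()}, (d>0).mean())
E
```

```text
{'time': 0.0, 'joint_pos': [63.66, 26.9, -2.78, 87.88, 1.38, 65.37, -4.72], 'joint_vel': [0.05, -0.06, -0.1, 0.03, 0.14, -0.03, 0.08], 'tau': [0.0, -51.03, -0.05, -23.77, 0.01, 0.01, 0.0], 'ee_pos': [281.78, -613.09, 403.65], 'orientation': [-179.89, 0.0, 24.68], 'force': [0.34, -0.09, -0.48], 'wrist_torque': [-0.0, -0.01, -0.04], 'gripper_width': 0.9980643799212211} 154.70000000000002
top {'fx': 491.407, 'fy': 491.407, 'cx': 281.593, 'cy': 205.314, 'D': [-0.114, 0.0, 0.0, 0.0, 0.0], 'R': [[-0.087, -0.996, -0.005], [-0.974, 0.086, -0.209], [0.209, -0.013, -0.978]], 't': [41.988, 627.272, 816.253]} 0.9958078231292516
scene {'fx': 461.213, 'fy': 461.213, 'cx': 285.409, 'cy': 207.77, 'D': [0.017, 0.0, 0.0, 0.0, 0.0], 'R': [[-0.574, -0.819, 0.008], [-0.57, 0.392, -0.722], [0.588, -0.419, -0.692]], 't': [341.257, 387.049, 737.242]} 0.9961479591836735
```

View pics/top0.png

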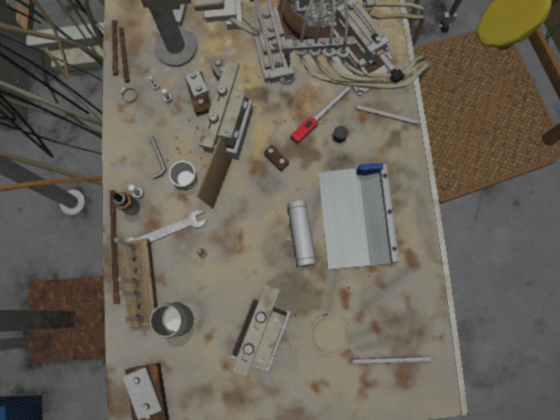

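View pics/scene0.png

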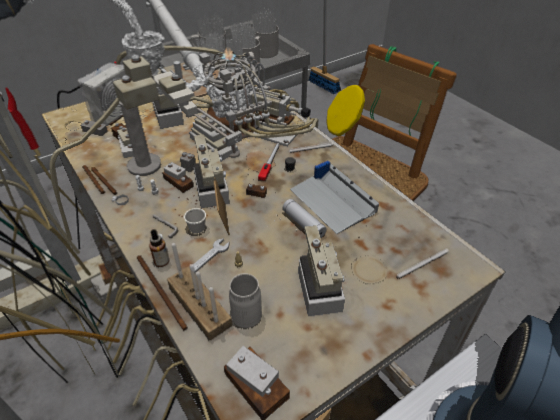

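Top view: bar from about (297,203) to (306,264). V-rest spans columns 320–397 and rows 167–268, with the blue stop near (370,169). The stopper is at (340,134), nozzle at (202,253), crucible at (183,175) and cup at (172,320). A tall fixture stands at (262,330). Next I'll measure these.

```bash
cat > h.py <<'E'
import cv2,numpy as np
from workcell import *
def cloud(d,c):
    "world point per pixel (H,W,3) from depth"
    H,W=d.shape;uv=np.stack(np.meshgrid(np.arange(W),np.arange(H)),-1).reshape(-1,1,2).astype(np.float32)
    K=np.array([[c["fx"],0,c["cx"]],[0,c["fy"],c["cy"]],[0,0,1]])
    n=cv2.undistortPoints(uv,K,np.array(c["D"])).reshape(H,W,2)
    P=np.dstack([n,np.ones((H,W))])*d[...,None]
    return (P-np.array(c["t"]))@np.array(c["R"])
def ang(v): return np.degrees(np.arctan2(v[1],v[0]))
E
python3 - <<'E'
from h import *
f=np.load("top0.npz");p,d=f["p"],f["d"];X=cloud(d,calibration("top"))
z=X[...,2]
print("bench z",[round(float(np.median(z[r-4:r+4,c-4:c+4])),1) for r,c in((290,300),(200,270),(300,380),(150,300))])
def rep(n,m):
    q=X[m];print(n,len(q),"min",q.min(0).round(),"max",q.max(0).round(),"med",np.median(q,0).round(1))
def win(r0,r1,c0,c1,lo,hi):
    m=np.zeros(z.shape,bool);m[r0:r1,c0:c1]=1;return m&(z>lo)&(z<hi)
bar=win(195,272,284,316,28,45);rep("bar",bar)
q=X[bar][:,:2].astype(np.float32)
print("bar rect",cv2.minAreaRect(q)); l=cv2.fitLine(q,cv2.DIST_HUBER,0,.01,.01).ravel();print("line",l,ang(l))
lip=win(160,275,375,402,26,34);rep("lip",lip)
q=X[lip][:,:2].astype(np.float32);print("lip rect",cv2.minAreaRect(q));l=cv2.fitLine(q,cv2.DIST_HUBER,0,.01,.01).ravel();print("line",l,ang(l))
hsv=cv2.cvtColor(p,cv2.COLOR_BGR2HSV)
blue=(hsv[...,0]>95)&(hsv[...,0]<130)&(hsv[...,1]>120);blue[:155]=0;blue[185:]=0;blue[:,:350]=0;blue[:,400:]=0
rep("blue",blue);rep("bluetop",blue&(z>42));print(cv2.minAreaRect(X[blue&(z>42)][:,:2].astype(np.float32)))
vb=win(160,275,316,402,1.5,60);print("vb rect",cv2.minAreaRect(X[vb][:,:2].astype(np.float32)))
for n,w in dict(cup=(290,350,145,200),cruc=(155,195,163,203),stop=(122,145,328,352),noz=(243,262,192,212),fix=(280,380,225,300),fix2=(65,160,200,255),wood=(135,210,190,235)).items(): rep(n,win(*w,8,300))
# profile along a row across v-block
for r in(215,250): print(r,[tuple(X[r,c].round(0).astype(int)) for c in range(286,404,5)])
E
```

```text
bench z [-0.3, -0.3, -0.1, 0.4]
bar 1005 min [521. -64.  28.] max [641. -27.  42.] med [580.6 -45.3  34. ]
bar rect ((581.8414916992188, -45.01117706298828), (120.01520538330078, 31.675399780273438), 3.6923553943634033)
line [ 9.971365e-01  7.562280e-02  5.809339e+02 -4.530744e+01] 4.337007
lip 648 min [ 513. -220.   26.] max [ 700. -197.   34.] med [ 596.7 -212.3   29.9]
lip rect ((606.8084716796875, -208.6724853515625), (186.94488525390625, 23.450908660888672), 0.1719035655260086)
line [ 9.9990404e-01 -1.3851662e-02  6.0138379e+02 -2.1234274e+02] -0.79366714
blue 192 min [ 686. -207.   14.] max [ 698. -164.   50.] med [ 689.6 -183.8   44.8]
bluetop 129 min [ 687. -207.   42.] max [ 698. -164.   50.] med [ 691.9 -185.2   45.9]
((692.2927856445312, -185.26222229003906), (42.524234771728516, 10.821796417236328), 88.79701232910156)
vb rect ((609.1546630859375, -162.04998779296875), (169.00830078125, 225.84036254882812), 84.27411651611328)
cup 1184 min [414. 168.   8.] max [500. 252. 104.] med [450.7 217.7  45. ]
cruc 448 min [658. 125.   8.] max [745. 212.  90.] med [718.6 170.8  34.8]
[... 1907 characters left out ...]
2)), (np.int64(548), np.int64(-100), np.int64(1)), (np.int64(547), np.int64(-109), np.int64(4)), (np.int64(546), np.int64(-118), np.int64(3)), (np.int64(545), np.int64(-127), np.int64(6)), (np.int64(544), np.int64(-137), np.int64(6)), (np.int64(543), np.int64(-147), np.int64(4)), (np.int64(542), np.int64(-155), np.int64(10)), (np.int64(541), np.int64(-164), np.int64(11)), (np.int64(540), np.int64(-175), np.int64(7)), (np.int64(540), np.int64(-184), np.int64(6)), (np.int64(538), np.int64(-193), np.int64(9)), (np.int64(537), np.int64(-201), np.int64(16)), (np.int64(535), np.int64(-208), np.int64(27)), (np.int64(534), np.int64(-216), np.int64(31)), (np.int64(536), np.int64(-234), np.int64(-1))]
```

```bash
cat >> h.py <<'E'
def plan(xyz,yaw,n):
    "tool-frame rows taking the (tool-down) TCP to xyz mm, yaw deg in n equal rows"
    s=get_state();D=(np.array(xyz)-s["ee_pos"])/n;y0=s["orientation"][2];dy=(yaw-y0)/n
    print("t",round(s["time"],2),"pos",np.round(s["ee_pos"],1),"rpy",np.round(s["orientation"],1),"F",np.round(s["force"],1))
    for k in range(n):
        a=np.radians(y0+dy*k);c,q=np.cos(a),np.sin(a)
        print("%.4f %.4f %.4f 0 0 %.1f;"%((c*D[0]+q*D[1])/1e3,(q*D[0]-c*D[1])/1e3,-D[2]/1e3,-dy),end=" ")
    print()
E
python3 -c "
from h import *
plan((581,20,390),89,20)"
```

```text
t 0.1 pos [ 281.8 -613.1  403.7] rpy [-179.9    0.    24.7] F [ 0.4  0.6 -0.1]
0.0268 -0.0225 0.0007 0 0 -3.2; 0.0280 -0.0210 0.0007 0 0 -3.2; 0.0292 -0.0194 0.0007 0 0 -3.2; 0.0302 -0.0177 0.0007 0 0 -3.2; 0.0312 -0.0160 0.0007 0 0 -3.2; 0.0320 -0.0142 0.0007 0 0 -3.2; 0.0327 -0.0124 0.0007 0 0 -3.2; 0.0334 -0.0105 0.0007 0 0 -3.2; 0.0339 -0.0086 0.0007 0 0 -3.2; 0.0344 -0.0067 0.0007 0 0 -3.2; 0.0347 -0.0048 0.0007 0 0 -3.2; 0.0349 -0.0028 0.0007 0 0 -3.2; 0.0350 -0.0009 0.0007 0 0 -3.2; 0.0350 0.0011 0.0007 0 0 -3.2; 0.0349 0.0031 0.0007 0 0 -3.2; 0.0347 0.0050 0.0007 0 0 -3.2; 0.0343 0.0069 0.0007 0 0 -3.2; 0.0339 0.0089 0.0007 0 0 -3.2; 0.0333 0.0107 0.0007 0 0 -3.2; 0.0327 0.0126 0.0007 0 0 -3.2;
```

Request:
carry_out --targets "0.027 -0.0225 0.001 0 0 -3.2; 0.028 -0.021 0.001 0 0 -3.2; 0.029 -0.0195 0.001 0 0 -3.2; 0.030 -0.0175 0.001 0 0 -3.2; 0.031 -0.016 0.001 0 0 -3.2; 0.032 -0.014 0.001 0 0 -3.2; 0.033 -0.0125 0.001 0 0 -3.2; 0.0335 -0.0105 0.001 0 0 -3.2; 0.034 -0.0085 0.001 0 0 -3.2; 0.0345 -0.0065 0.001 0 0 -3.2" --gripper -1

```text
time: 1.35
ee_pos: [432.6, -285.7, 389.7]
orientation: [-179.5, -0.1, 57.6]
force: [-0.5, -0.1, -0.1]
gripper_width: 1.0
```

```bash
python3 -c "
from h import *
plan((581,20,330),89,10)"
```

```text
t 1.35 pos [ 432.6 -285.7  389.7] rpy [-1.795e+02 -1.000e-01  5.760e+01] F [-0.5 -0.1 -0.1]
0.0338 -0.0039 0.0060 0 0 -3.1; 0.0339 -0.0020 0.0060 0 0 -3.1; 0.0340 -0.0001 0.0060 0 0 -3.1; 0.0339 0.0017 0.0060 0 0 -3.1; 0.0338 0.0036 0.0060 0 0 -3.1; 0.0335 0.0054 0.0060 0 0 -3.1; 0.0332 0.0073 0.0060 0 0 -3.1; 0.0327 0.0091 0.0060 0 0 -3.1; 0.0322 0.0108 0.0060 0 0 -3.1; 0.0316 0.0126 0.0060 0 0 -3.1;
```

Request:
carry_out --targets "0.034 -0.004 0.006 0 0 -3.1; 0.034 -0.002 0.006 0 0 -3.1; 0.034 0 0.006 0 0 -3.1; 0.034 0.0015 0.006 0 0 -3.1; 0.034 0.0035 0.006 0 0 -3.1; 0.0335 0.0055 0.006 0 0 -3.1; 0.033 0.0075 0.006 0 0 -3.1; 0.0325 0.009 0.006 0 0 -3.1; 0.032 0.011 0.006 0 0 -3.1; 0.0315 0.0125 0.006 0 0 -3.1"

```text
time: 2.6
ee_pos: [580.8, 37.6, 327.7]
orientation: [-179.6, -0.3, 90.2]
force: [0.8, -0.1, -0.3]
gripper_width: 0.999
```

```bash
python3 -c "
from h import *
plan((581,20,185),89,10)
c=calibration('wrist');p,d=get_image('wrist');np.savez('w1.npz',p=p,d=d);cv2.imwrite('pics/w1.png',p)
print(-np.array(c['R']).T@np.array(c['t']))
s,_=get_image('top');cv2.imwrite('pics/top1.png',s)"
```

```text
t 2.6 pos [580.8  37.6 327.7] rpy [-179.6   -0.3   90.2] F [ 0.8 -0.1 -0.3]
-0.0018 0.0000 0.0143 0 0 0.1; -0.0018 0.0000 0.0143 0 0 0.1; -0.0018 0.0000 0.0143 0 0 0.1; -0.0018 0.0000 0.0143 0 0 0.1; -0.0018 0.0000 0.0143 0 0 0.1; -0.0018 0.0000 0.0143 0 0 0.1; -0.0018 0.0000 0.0143 0 0 0.1; -0.0018 0.0000 0.0143 0 0 0.1; -0.0018 0.0000 0.0143 0 0 0.1; -0.0018 0.0000 0.0143 0 0 0.1; 
[580.25856234 121.19460001 297.73392496]
```

View pics/w1.png

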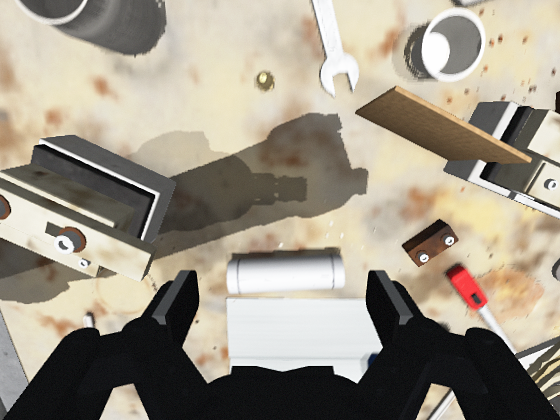

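Wrist view: bar at (285,270) between the fingers. The fixture's corner is at about (150,270), just left of the left finger's line but clear of it. Descending behind the bar.

Request:
carry_out --targets "-0.002 0 0.0145 0 0 0.1; -0.002 0 0.0145 0 0 0.1; -0.002 0 0.0145 0 0 0.1; -0.002 0 0.0145 0 0 0.1; -0.002 0 0.0145 0 0 0.1; -0.002 0 0.0145 0 0 0.1; -0.002 0 0.0145 0 0 0.1; -0.002 0 0.0145 0 0 0.1; -0.001 0 0.012 0 0 0.1; -0.001 0 0.008 0 0 0.1"

```text
time: 3.95
ee_pos: [578.5, 19.4, 180.9]
orientation: [-179.5, -0.3, 89.1]
force: [0.0, 0.1, 0.5]
gripper_width: 1.0
```

```bash
python3 -c "
from h import *
plan((580,22,175),89,10)
p,d=get_image('wrist');cv2.imwrite('pics/w2.png',p);X=cloud(d,calibration('wrist'))
m=(np.abs(X[...,2]-20)<70)&(np.abs(X[...,1]-22)<16)&(np.abs(X[...,0]-580)<75)&(d>0)
q=X[m&(X[...,2]>7)];print('wrist finger',len(q),q.min(0).round() if len(q) else '',q.max(0).round() if len(q) else '')
p,d=get_image('scene');cv2.imwrite('pics/s2.png',cv2.resize(p[120:330,180:440],None,fx=3,fy=2.8));X=cloud(d,calibration('scene'))
m=(X[...,2]>7)&(X[...,2]<90)&(np.abs(X[...,1]-22)<20)&(np.abs(X[...,0]-580)<75);q=X[m]
for a in range(510,660,10):
  r=q[(q[:,0]>=a)&(q[:,0]<a+10)]
  if len(r): print(a,len(r),r[:,1:].min(0).round(),r[:,1].max().round())
"
```

```text
t 3.95 pos [578.5  19.4 180.9] rpy [-179.5   -0.3   89.1] F [0.  0.1 0.5]
0.0003 0.0001 0.0006 0 0 0.0; 0.0003 0.0001 0.0006 0 0 0.0; 0.0003 0.0001 0.0006 0 0 0.0; 0.0003 0.0001 0.0006 0 0 0.0; 0.0003 0.0001 0.0006 0 0 0.0; 0.0003 0.0001 0.0006 0 0 0.0; 0.0003 0.0001 0.0006 0 0 0.0; 0.0003 0.0001 0.0006 0 0 0.0; 0.0003 0.0001 0.0006 0 0 0.0; 0.0003 0.0001 0.0006 0 0 0.0; 
wrist finger 26140 [505.   6.  18.] [651.  38.  90.]
510 30 [13. 44.] 35.0
520 89 [15. 22.] 36.0
530 64 [21. 27.] 39.0
540 15 [22. 75.] 39.0
550 5 [17. 85.] 38.0
570 1 [30. 81.] 30.0
580 6 [30. 80.] 31.0
590 5 [30. 80.] 32.0
600 7 [36. 80.] 38.0
610 28 [10. 25.] 38.0
620 106 [ 9. 19.] 33.0
630 24 [21. 64.] 32.0
640 27 [19. 66.] 33.0
650 1 [31. 71.] 31.0
```

View pics/s2.png

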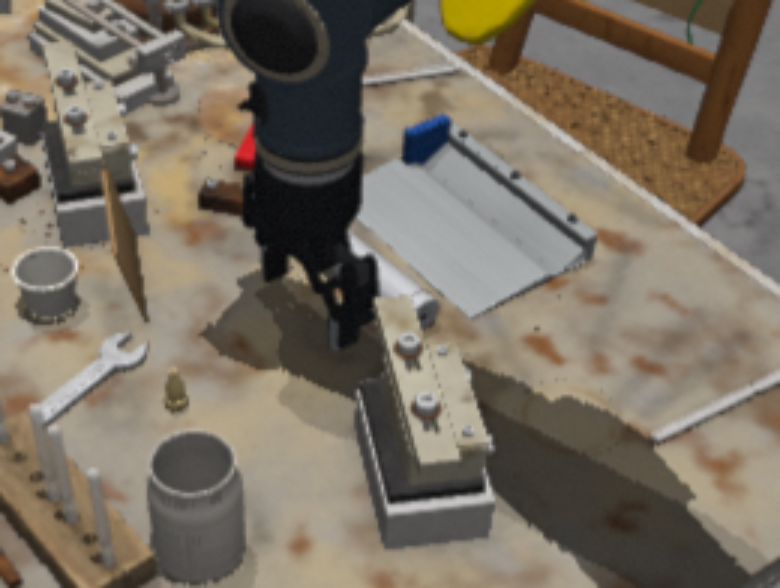

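Picture: open fingers behind the bar, clear of the fixture. Fingertip depth confirms tips about 160 mm ahead of the TCP. Lowering 6 mm and approaching contact.

Request:
carry_out --targets "0 0.001 0.002 0 0 0; 0 0.001 0.002 0 0 0; -0.003 0 0.001 0 0 0; -0.004 0 0.0005 0 0 0; -0.004 0 0 0 0 0; -0.004 0 0 0 0 0; -0.004 0 0 0 0 0; -0.003 0 0 0 0 0; -0.003 0 0 0 0 0; -0.003 0 0 0 0 0"

```text
time: 5.3
ee_pos: [580.7, -10.7, 176.4]
orientation: [-179.6, -0.3, 89.1]
force: [-0.1, -0.5, 0.8]
gripper_width: 0.997
```

Request:
carry_out --targets "-0.003 0 0 0 0 0; -0.003 0 0 0 0 0; -0.003 0 0 0 0 0; -0.003 0 0 0 0 0; -0.003 0 0 0 0 0; -0.003 0 0 0 0 0; -0.003 0 0 0 0 0; -0.003 0 0 0 0 0; -0.003 0 0 0 0 0; -0.003 0 0 0 0 0"

```text
time: 6.55
ee_pos: [580.2, -42.5, 176.2]
orientation: [-179.6, -0.3, 89.1]
force: [-0.4, 1.2, -0.0]
gripper_width: 1.003
```

```bash
cat >> h.py <<'E'
def bar(tag,save=True):
    s=get_state();print("t",round(s["time"],2),"pos",np.round(s["ee_pos"],1),"rpy",np.round(s["orientation"],1),"F",np.round(s["force"],1))
    p,d=get_image("wrist");cv2.imwrite(f"pics/w{tag}.png",p);X=cloud(d,calibration("wrist"))
    p,d=get_image("top");cv2.imwrite(f"pics/t{tag}.png",cv2.resize(p[120:300,240:440],None,fx=3,fy=3));Y=cloud(d,calibration("top"))
    p,d=get_image("scene");Z=cloud(d,calibration("scene"))
    f=s["ee_pos"][1]-11
    for n,Q in(("w",X),("t",Y),("s",Z)):
        # bar ahead of the finger faces
        m=(Q[...,2]>21)&(Q[...,2]<46)&(Q[...,1]<f-1)&(Q[...,1]>-195)&(Q[...,0]>490)&(Q[...,0]<680);q=Q[m]
        if len(q)<20: print(n,len(q));continue
        l=cv2.fitLine(q[:,:2].astype(np.float32),cv2.DIST_HUBER,0,.01,.01).ravel()
        print(n,len(q),"min",np.percentile(q,1,0).round(),"max",np.percentile(q,99,0).round(),"med",np.median(q,0).round(1),"ang",ang(l).round(2))
E
python3 -c "
from h import *
bar(3)"
```

```text
t 6.55 pos [580.2 -42.5 176.2] rpy [-179.6   -0.3   89.1] F [-0.4  1.2 -0. ]
w 9992 min [533. -82.  21.] max [623. -56.  37.] med [580.2 -65.2  32.5] ang 2.75
t 0
s 172 min [523. -93.  22.] max [630. -55.  38.] med [542.  -67.   30.4] ang 11.36
```

Request:
carry_out --targets "-0.003 0 0 0 0 0; -0.003 0 0 0 0 0; -0.003 0 0 0 0 0; -0.003 0 0 0 0 0; -0.003 0 0 0 0 0; -0.003 0 0 0 0 0; -0.003 0 0 0 0 0; -0.003 0 0 0 0 0; -0.003 0 0 0 0 0; -0.003 0 0 0 0 0"

```text
time: 7.95
ee_pos: [579.8, -73.4, 176.2]
orientation: [-179.6, -0.4, 89.2]
force: [0.2, 1.8, 1.2]
gripper_width: 0.996
```

Request:
carry_out --targets "-0.003 0 0 0 0 0; -0.003 0 0 0 0 0; -0.003 0 0 0 0 0; -0.003 0 0 0 0 0; -0.003 0 0 0 0 0; -0.003 0 0 0 0 0; -0.003 0 0 0 0 0; -0.003 0 0 0 0 0; -0.003 0 0 0 0 0; -0.003 0 0 0 0 0"

```text
time: 9.2
ee_pos: [579.3, -105.6, 176.0]
orientation: [-179.6, -0.4, 89.2]
force: [0.1, 1.1, -0.4]
gripper_width: 0.999
```

```bash
python3 -c "
from h import *
bar(4)"
```

```text
t 9.2 pos [ 579.3 -105.6  176. ] rpy [-179.6   -0.4   89.2] F [ 0.1  1.1 -0.4]
w 9938 min [ 535. -140.   22.] max [ 621. -118.   43.] med [ 580.3 -123.3   37.9] ang 0.54
t 109 min [ 524. -149.   25.] max [ 543. -124.   44.] med [ 532.1 -136.    40.8] ang 52.75
s 123 min [ 522. -147.   21.] max [ 628. -118.   44.] med [ 560.  -127.1   35.9] ang 7.95
```

View pics/w4.png

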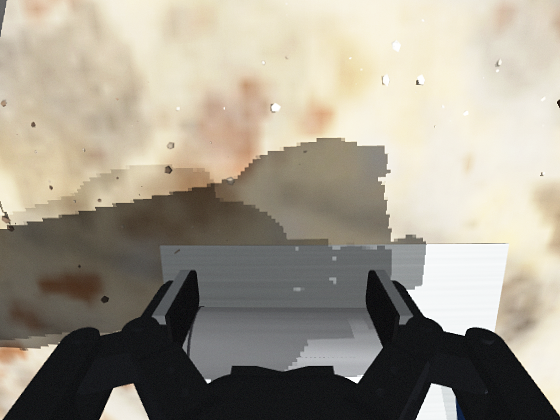

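Wrist view: bar flush against both fingers on the ramp, bar top edge at row ~307, parallel to the groove within 1.5°. Pushing over the crest.

Request:
carry_out --targets "-0.003 0 0 0 0 0; -0.003 0 0 0 0 0; -0.003 0 0 0 0 0; -0.003 0 0 0 0 0; -0.003 0 0 0 0 0; -0.003 0 0 0 0 0; -0.002 0 0 0 0 0; -0.002 0 0 0 0 0; -0.002 0 0 0 0 0; -0.002 0 0 0 0 0"

```text
time: 10.6
ee_pos: [578.9, -133.0, 175.8]
orientation: [-179.6, -0.4, 89.2]
force: [-1.3, 0.6, 0.5]
gripper_width: 0.997
```

Request:
carry_out --targets "-0.002 0 0 0 0 0; -0.002 0 0 0 0 0; -0.002 0 0 0 0 0; -0.002 0 0 0 0 0; -0.0015 0 0 0 0 0; 0 0 0 0 0 0; 0 0 0 0 0 0; 0 0 0 0 0 0; 0 0 0 0 0 0; 0 0 0 0 0 0"

```text
time: 11.85
ee_pos: [578.6, -144.1, 175.6]
orientation: [-179.6, -0.3, 89.2]
force: [0.4, -0.7, 0.0]
gripper_width: 0.997
```

```bash
python3 -c "
from h import *
bar(5)"
```

```text
t 11.85 pos [ 578.6 -144.1  175.6] rpy [-179.6   -0.3   89.2] F [ 0.4 -0.7  0. ]
w 8991 min [ 532. -177.   22.] max [ 622. -162.   42.] med [ 577.1 -165.5   34.4] ang -0.39
t 164 min [ 523. -194.   27.] max [ 544. -165.   44.] med [ 533.7 -179.9   39.7] ang 78.8
s 186 min [ 522. -192.   22.] max [ 634. -158.   43.] med [ 578.3 -164.9   31.1] ang 7.81
```

View pics/t5.png

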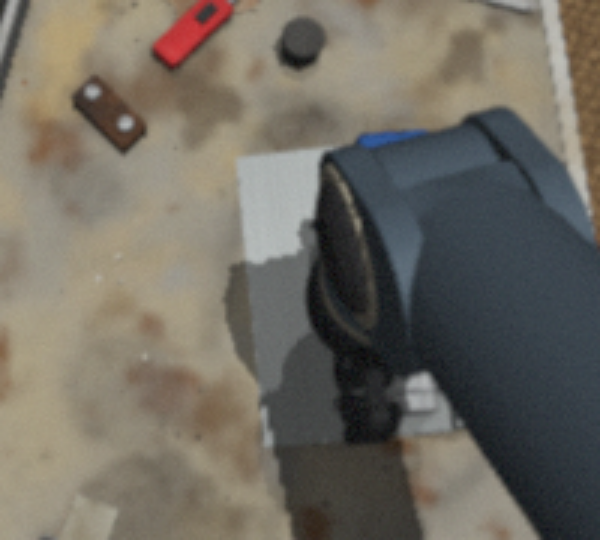

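Top view and depth: bar seated with axis y ≈ -180 and near end at x ≈ 522. The visible part lies in the groove. Now backing off, rising, closing the fingers and moving to the free end.

Request:
carry_out --targets "0.003 0 0 0 0 0; 0.003 0 0 0 0 0; 0.001 0 -0.004 0 0 0; 0 0 -0.008 0 0 0; 0 0 -0.01 0 0 0; 0 0 -0.01 0 0 0; 0 0 -0.01 0 0 0; 0 0 -0.01 0 0 0; 0 0 -0.008 0 0 0; 0 0 -0.004 0 0 0"

```text
time: 13.25
ee_pos: [579.4, -137.0, 245.1]
orientation: [-179.7, -0.3, 89.1]
force: [-0.8, 0.1, -0.3]
gripper_width: 0.997
```

Request:
carry_out --targets "-0.004 -0.005 0 0 0 0; -0.005 -0.01 0 0 0 0; -0.005 -0.012 0 0 0 0; -0.005 -0.013 0 0 0 0; -0.005 -0.013 0 0 0 0; -0.005 -0.013 0 0 0 0; -0.005 -0.012 0 0 0 0; -0.004 -0.008 0 0 0 0; -0.002 -0.004 0 0 0 0; 0 0 0 0 0 0" --gripper 1

```text
time: 14.5
ee_pos: [480.8, -179.1, 244.8]
orientation: [-179.5, -0.3, 89.0]
force: [-0.3, 0.2, 0.9]
gripper_width: 0.001
```

Run:
```python
from h import *
plan((488,-179,191),89,10);bar(6)
p,d=get_image("wrist");X=cloud(d,calibration("wrist"))
q=X[(X[...,2]>50)&(X[...,2]<110)&(np.abs(X[...,1]+180)<20)&(d>0)]
print("shut fingers",len(q),np.percentile(q,1,0).round(1),np.percentile(q,99,0).round(1))
```

```text
t 14.5 pos [ 480.8 -179.1  244.8] rpy [-179.5   -0.3   89. ] F [-0.3  0.2  0.9]
0.0000 0.0007 0.0054 0 0 0.0; 0.0000 0.0007 0.0054 0 0 0.0; 0.0000 0.0007 0.0054 0 0 0.0; 0.0000 0.0007 0.0054 0 0 0.0; 0.0000 0.0007 0.0054 0 0 0.0; 0.0000 0.0007 0.0054 0 0 0.0; 0.0000 0.0007 0.0054 0 0 0.0; 0.0000 0.0007 0.0054 0 0 0.0; 0.0000 0.0007 0.0054 0 0 0.0; 0.0000 0.0007 0.0054 0 0 0.0; 
t 14.5 pos [ 480.8 -179.1  244.8] rpy [-179.5   -0.3   89. ] F [-0.3  0.2  0.9]
w 390 min [ 523. -195.   24.] max [ 640. -191.   39.] med [ 578.4 -193.    36. ] ang -0.02
t 80 min [ 548. -195.   33.] max [ 643. -191.   40.] med [ 599.5 -192.9   36.8] ang -0.05
s 6
shut fingers 2153 [ 467.  -187.9   76.6] [ 493.2 -167.1  109.8]
```

View pics/w6.png

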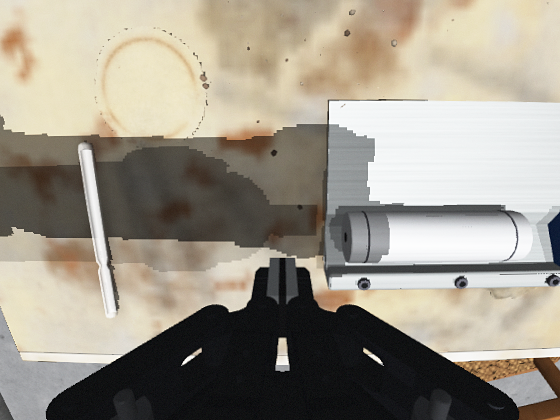

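Wrist view: bar fully in the groove, from (340,237) to (530,237), with the blue stop at (550,235). The shut fingers at (283,280) are clear of the free end. Descending.

Request:
carry_out --targets "0 0 0.004 0 0 0; 0 0 0.007 0 0 0; 0 0 0.007 0 0 0; 0 0 0.007 0 0 0; 0 0 0.007 0 0 0; 0 0 0.006 0 0 0; 0 0 0.005 0 0 0; 0 0 0.003 0 0 0; 0 0.002 0.001 0 0 0; 0 0.002 0 0 0 0"

```text
time: 15.95
ee_pos: [485.6, -178.0, 193.8]
orientation: [-179.5, -0.3, 89.2]
force: [0.1, -0.0, -0.2]
gripper_width: 0.006
```

Request:
carry_out --targets "0 0.003 0 0 0 0; 0 0.003 0 0 0 0; 0 0.003 0 0 0 0; 0 0.003 0 0 0 0; 0 0.003 0 0 0 0; 0 0.003 0 0 0 0; 0 0.002 0 0 0 0; 0 0.002 0 0 0 0; 0 0.002 0 0 0 0; 0 0.002 0 0 0 0"

```text
time: 17.2
ee_pos: [513.1, -178.5, 193.8]
orientation: [-179.4, -0.3, 89.1]
force: [-1.6, 0.3, 0.6]
gripper_width: 0.001
```

Request:
carry_out --targets "0 0.002 0 0 0 0; 0 0.002 0 0 0 0; 0 0.002 0 0 0 0; 0 0.002 0 0 0 0; 0 0.002 0 0 0 0; 0 0.002 0 0 0 0; 0 0.002 0 0 0 0; 0 0.002 0 0 0 0; 0 0.002 0 0 0 0; 0 0.002 0 0 0 0"

```text
time: 18.45
ee_pos: [533.9, -178.7, 193.3]
orientation: [-179.3, -0.3, 89.1]
force: [-1.7, -0.5, 1.2]
gripper_width: 0.003
```

Request:
carry_out --targets "0 0.0015 0 0 0 0; 0 0.0015 0 0 0 0; 0 0.0015 0 0 0 0; 0 0.0015 0 0 0 0; 0 0.0015 0 0 0 0; 0 0.001 0 0 0 0; 0 0.001 0 0 0 0; 0 0.001 0 0 0 0; 0 0.001 0 0 0 0; 0 0.001 0 0 0 0"

```text
time: 19.7
ee_pos: [547.3, -178.9, 193.1]
orientation: [-179.3, -0.3, 89.1]
force: [-2.0, 0.6, 0.2]
gripper_width: -0.003
```

Run:
```python
from h import *
bar(7)
```

```text
t 19.7 pos [ 547.3 -178.9  193.1] rpy [-179.3   -0.3   89.1] F [-2.   0.6  0.2]
w 206 min [ 591. -195.   35.] max [ 677. -191.   39.] med [ 637.3 -193.3   36.4] ang 0.08
t 43 min [ 626. -195.   34.] max [ 679. -191.   42.] med [ 656.3 -192.3   38.3] ang -2.04
s 3
```

View pics/w7.png

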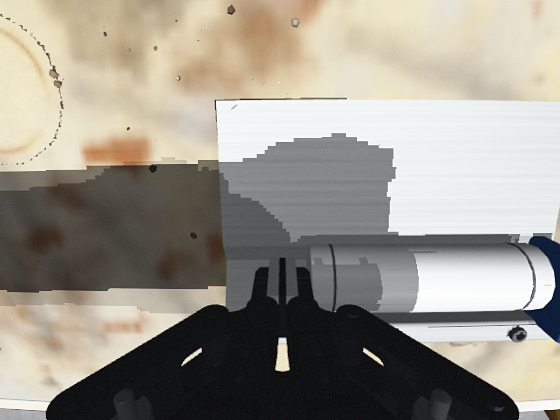

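Wrist view: fingers on the near end at about (310,270), far end near the stop at about (553,275). A few mm remain, so I continue gently and watch the force.

Request:
carry_out --targets "0 0.001 0 0 0 0; 0 0.001 0 0 0 0; 0 0.001 0 0 0 0; 0 0.0005 0 0 0 0; 0 0.0005 0 0 0 0; 0 0.0005 0 0 0 0; 0 0.0005 0 0 0 0; 0 0.0005 0 0 0 0; 0 0.0005 0 0 0 0; 0 0.0005 0 0 0 0"

```text
time: 21.1
ee_pos: [554.1, -179.0, 193.0]
orientation: [-179.3, -0.3, 89.1]
force: [-2.0, 0.5, 0.3]
gripper_width: 0.0
```

Request:
carry_out --targets "0 0.0005 0 0 0 0; 0 0.0005 0 0 0 0; 0 0.0005 0 0 0 0; 0 0.0005 0 0 0 0; 0 0 0 0 0 0; 0 0 0 0 0 0; 0 0 0 0 0 0; 0 0 0 0 0 0; 0 0 0 0 0 0; 0 0 0 0 0 0"

```text
time: 22.35
ee_pos: [555.2, -179.0, 192.6]
orientation: [-179.1, -0.3, 89.1]
force: [-2.6, -0.2, 1.6]
gripper_width: 0.007
```

Request:
carry_out --targets "0 0.001 0 0 0 0; 0 0.001 0 0 0 0; 0 0.001 0 0 0 0; 0 0.001 0 0 0 0; 0 0 0 0 0 0; 0 0 0 0 0 0; 0 0 0 0 0 0; 0 0 0 0 0 0; 0 0 0 0 0 0; 0 0 0 0 0 0"

```text
time: 23.6
ee_pos: [556.6, -179.2, 191.5]
orientation: [-178.6, -0.3, 89.1]
force: [-3.5, -0.5, 1.2]
gripper_width: -0.0
```

Run:
```python
from h import *
bar(8)
```

```text
t 23.6 pos [ 556.6 -179.2  191.5] rpy [-178.6   -0.3   89.1] F [-3.5 -0.5  1.2]
w 191 min [ 599. -195.   34.] max [ 679. -191.   39.] med [ 636.8 -192.8   37. ] ang -0.1
t 23 min [ 645. -195.   35.] max [ 679. -191.   40.] med [ 663.9 -193.2   37.1] ang -2.46
s 1
```

View pics/w8.png

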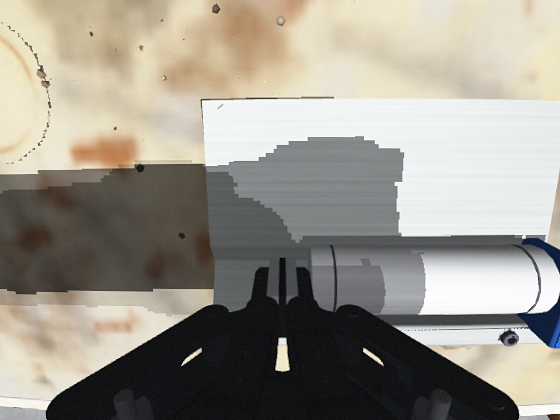

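Wrist view: far end seems to meet the blue stop at (555,270). The force has risen a little and TCP progress has nearly halted. Backing off and rising to check the gap.

Request:
carry_out --targets "0 -0.002 0 0 0 0; 0 -0.006 0 0 0 0; 0 -0.006 0 0 0 0; 0 -0.006 -0.002 0 0 0; 0 -0.005 -0.01 0 0 0; 0 -0.005 -0.02 0 0 0; 0 -0.002 -0.02 0 0 0; 0 0 -0.02 0 0 0; 0 0 -0.02 0 0 0; 0 0 -0.01 0 0 0"

```text
time: 25.0
ee_pos: [526.2, -179.0, 304.5]
orientation: [-179.3, -0.2, 89.1]
force: [0.8, -1.0, 0.6]
gripper_width: -0.001
```

Run:
```python
from h import *
s=get_state();print(s["time"],np.round(s["ee_pos"],1),np.round(s["orientation"],1))
for n in("wrist","top"):
    c=calibration(n);p,d=get_image(n);X=cloud(d,c);z=X[...,2]
    if n=="wrist": cv2.imwrite("pics/w9.png",p)
    hsv=cv2.cvtColor(p,cv2.COLOR_BGR2HSV)
    box=(np.abs(X[...,1]+180)<45)&(X[...,0]>540)&(X[...,0]<710)
    b=box&(hsv[...,0]>95)&(hsv[...,0]<130)&(hsv[...,1]>110)
    q=X[b&(z>43)]; print(n,"blue top x",np.percentile(q[:,0],[1,5,50,99]).round(1) if len(q) else 0)
    m=box&~b&(z>34)&(z<45)&(np.abs(X[...,1]+180)<11)&(X[...,0]<692);q=X[m]
    print(" bar x",np.percentile(q[:,0],[0,1,50,99,100]).round(1),"z",np.percentile(q[:,2],[50,98]).round(1),len(q))
    m2=box&~b&(z>26)&(z<45)&(X[...,1]>-196)&(X[...,0]<692);q=X[m2];l=cv2.fitLine(X[m][:,:2].astype(np.float32),2,0,.01,.01).ravel()
    print(" y",np.percentile(q[:,1],[1,99]).round(1),"ang",ang(l).round(2))
```

```text
25.0 [ 526.2 -179.   304.5] [-179.3   -0.2   89.1]
wrist blue top x [551.4 562.  689.5 697.3]
 bar x [565.9 566.4 625.3 685.3 687.3] z [41.1 43.1] 3594
 y [-194.9 -162.8] ang 0.11
top blue top x [592.1 687.6 691.8 697.6]
 bar x [566.3 567.  626.8 687.3 687.6] z [40.4 44. ] 758
 y [-195.3 -163.2] ang 0.1
```

View pics/w9.png

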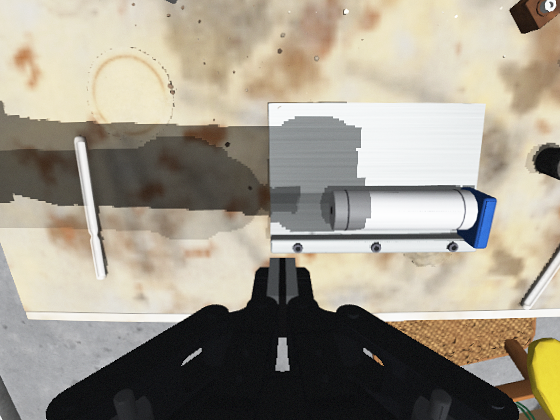

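Wrist view: the bar's far end meets the blue stop at (475,210) and nothing touches the robot. Bar ends measure x 566 to 686–687, and the stop face 687. Handing in.

```bash
python3 -c "
from workcell import *
print(hand_in())"
```

```text
the job is handed in; nothing more can be done
None
```

The shaft blank is seated in the V-groove with its far end against the blue stop. I handed in after about 25 s of the 51 s allowed.

- **How it was moved:** I rolled it up the ramp with both open fingertips, so it stayed parallel to the groove. I then shut the fingers and slid it along by pushing its free end. It was never gripped, and the wrist force read at most about 3.5 N at the end of each move.
- **Position along the groove:** in the last check the bar's ends measured x ≈ 566 and 685–687 mm, and the stop's inner face about 687 mm. By touch, the tool's progress nearly halted as the bar reached the stop, though the force rose only slightly.
- **Seating:** the axis lay at y ≈ -179 mm, with the top of the bar about 41–43 mm up (42 mm expected when seated). The bar's measured angle was 0.1°, about 1° from the groove's measured direction and well inside the 0.06 rad (3.4°) limit.
- **At hand-in:** the gripper was raised clear of everything. I saw no sign that the crucible, stopper, nozzle or cup had been touched, but I did not measure them again at the end.
- **Unresolved disagreement:** the wrist and top cameras differed by up to 2 mm on the far end, which is within the calibration error.

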